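# Sweep the empty tape cores into the catch tray

## Task

Clear the packing bench: with the fingertips, sweep the three empty cardboard tape cores along the bench through the open mouth of the blue-bottomed catch tray, until all three lie flat and wholly inside it. Keep the cores down on the bench all the way, never picking them up, and leave the red tape roll, the white label roll and everything else where they are.

Things in the scene. Friction and masses are not known exactly. Their poses are not given: they have to be found in the camera images.
- catch_tray: catch tray, fixed: three dark steel walls 32 mm high, 4 mm thick round a blue patch. No floor plate, no sill: the bench runs in level. Inside 150 mm wide (x), 170 mm deep (y). Origin: middle of the inside, bench level; side walls' inner faces at x = +-75 mm, back wall's at y = +85 mm. Flat screw ears, 6 mm high, reach to x = +-101 mm outside, near y = 30 mm
- tray_mouth (a point): middle of the tray's open mouth, at bench level (tray frame x = 0, y = -85 mm); same axes as the tray: +y leads in. The mouth looks roughly to the robot's right. From its corners two wings, 46 mm long, as high as the walls, flare outwards at 38 degrees to x = +-105, y = -122 mm in the tray's frame
- core_a: empty tape core: thin plain cardboard ring lying flat on the bench, 62 mm outside diameter, 54 mm hole (4 mm wall), 19 mm high, 21 to 42 g, smooth, slides easily (friction about 0.35). Origin: centre of its underside; z up along its axis
- core_b: empty tape core: thin plain cardboard ring lying flat on the bench, 62 mm outside diameter, 54 mm hole (4 mm wall), 19 mm high, 21 to 42 g, smooth, slides easily (friction about 0.35). Origin: centre of its underside; z up along its axis
- core_c: empty tape core: thin plain cardboard ring lying flat on the bench, 62 mm outside diameter, 54 mm hole (4 mm wall), 19 mm high, 21 to 42 g, smooth, slides easily (friction about 0.35). Origin: centre of its underside; z up along its axis
- tape_roll: roll with red tape still on it, lying flat: 76 mm diameter, 25 mm high, cardboard core inside. A bystander. Origin: centre of its underside
- label_roll: roll of white labels, lying flat: 68 mm diameter, 28 mm hole, 40 mm high. A bystander. Origin: centre of its underside
- parcel: closed cardboard parcel, 130 (x) by 220 (y) by 60 mm high, at the far edge. A bystander. Origin: centre of its underside
- cutter: yellow and black safety cutter, 145 mm long (along x), 30 mm wide, 20 mm high. A bystander. Origin: near its middle, underneath
- stapler: blue and black stapler, 140 mm long (along x), 36 mm wide, 55 mm high. A bystander. Origin: centre of its underside
- dispenser: green tape dispenser with amber tape, 150 mm long (along x), 65 mm wide, about 78 mm high. A bystander. Origin: centre of its underside

How it is judged:
By the outcome, as a careful person would: the job done as asked, in the order asked, and still so for the second after the job is handed in, with the robot touching nothing.
It also fails if it takes over 72 s, if anything falls off the work surface, if the arm or the gripper's body presses on something with over 40 N, if the wrist force passes 120 N, or if a joint passes its speed limit or range.

## Robot

A 6-joint arm with a two-finger parallel gripper is mounted at the origin on the work surface. World frame = base frame: x ahead of the robot, y to its left, z up, the work surface at z = 0. Lengths are in m, angles in degrees, forces in N, time in s.
With the tool pointing down it reaches from about 0.375 to 0.75 m from the base axis. Payload 9 kg.
Tool frame: the origin (TCP) lies where the fingers leave the gripper's body, on its centre line; the fingertips stand 73 mm ahead of it and the grasp point (between the pads) lies 54 mm ahead of it (robot.tip_reach is the distance from the TCP to the fingertips, in m); z points along the fingers, y is the line along which they close (so a half turn about z gives the same grasp; the last joint's range is limited). The gripper opens to 85 mm and grips with 20 to 120 N. Pads are 22 mm wide; open, the fingers measure 114 mm over their backs; the gripper's body (76 mm by 85 mm) begins 54 mm behind the grasp point. The pads swing forward as they close: fully open they stand 13 mm farther back than shut.
Start: joints at [57.657, 5.964, 5.575, 89.605, 0, 77.527], TCP at [0.204, 0.564, 0.304] pointing down, gripper open.
Joint ranges: [-171.21, 171.21], [-48.23, 106.86], [-62.78, 66.21], [-105.2, 120.99], [-86.42, 89.51], [-180, 180]. Speed limits (degrees/s): [127.2, 127.2, 147.25, 180, 180, 180].

## Interface

Orientations are given as [roll, pitch, yaw] about the fixed x, y, z axes, in that order (R = Rz(yaw) Ry(pitch) Rx(roll)).
In Python, from plant import robot gives the robot as it stands. Calls block until the motion is done:
- robot.move_pose(position, orientation): joint-space move of the TCP to a pose.
- robot.line_to(position, vel=0.15, rotation=None, guard=None): straight line of the TCP; rotation=None keeps the orientation; vel is the mean speed in m/s. With guard (N) it stops when the force on the tool has changed by that much, and returns True; else False.
- robot.goto_joints(angles): joint-space move.
- robot.set_gripper(opening): finger opening in m; the grip force is fixed at half the most; returns when the fingers have stopped.
- robot.pause(seconds).
- robot.ik(position, orientation): joint angles nearest the present ones, or None.
- robot.observe(): the state.
- robot.grab_frame(name): name is "scene" or "top" or "wrist"; returns the picture (400x640x3 uint8, blue, green, red); there is no depth.
- robot.get_calibration(name): a dict with "vertical_fov" (degrees; the focal length in pixels is half the picture's height over the tangent of half this angle, whatever the lens; pixels are square), "cx", "cy" (the principal point, pixels), "k1" (the pictures are not rectified: a ray, as slopes to the right and down, at radius r is drawn at 1 + k1 r^2 times it, then the intrinsics apply), "rvec" (rotation vector, rad) and "tvec" (3), from world to camera coordinates, as OpenCV has them. Camera axes: x right, y down, z forward; pixel columns grow to the right and rows downward; lengths in m; the calibration is good to about 2 mm. A picture is of the moment at which its call begins: read the wrist's pose just before it. get_calibration takes no time and is no camera call; for the wrist camera it gives the pose at the moment of the call.
A pose or a line that the arm cannot do raises robot.IKError and nothing moves.
- robot.job_done(): hands the job in; it is judged then, once.
The state is a dict: "time": time; "q": joint angles; "qvel": joint speeds; "joint_torque": joint torques, N m; "tool_pos": TCP position; "tcp_rot": TCP orientation; "ft_force": force on the tool from outside, world axes, zero at the start; "torque": the same for the moment, N m; "gripper_width": finger opening in m; "gripper_force": force on a finger pad.
Only numpy, scipy, OpenCV 4.12 (cv2) and the standard library are available. Lean on these libraries where they do the work, as an engineer would, in place of code of your own. Each camera call takes 0.05 s, during which the arm holds its last target. There are 200 camera calls.

## Working session

There is one attempt and no reset: what is moved stays moved. The work goes in short steps, each a Python script; the robot and the scene stay as the last script left them, time stands still between calls to the robot, and variables do not carry over. Pictures are saved under pics/ and viewed, at most 10 in all, crops included, and the job is handed in when it is done.

```bash
mkdir -p pics; python3 - <<'E'
from plant import robot
import cv2
for n in ("top","scene"):
    cv2.imwrite(f"pics/{n}0.png",robot.grab_frame(n)); print(n,robot.get_calibration(n))
o=robot.observe();print(o["time"],o["tcp_rot"],o["gripper_width"])
E
```

```text
top {'vertical_fov': 54.68085306277587, 'cx': 320.0856612704064, 'cy': 199.3729022188486, 'k1': 0.020775977507991455, 'rvec': array([ 2.22788026, -2.16866134,  0.0679384 ]), 'tvec': array([-0.11159116,  0.62167737,  1.06292198])}
scene {'vertical_fov': 49.6693985667431, 'cx': 326.2451265505034, 'cy': 195.5292115050619, 'k1': -0.024556362775068476, 'rvec': array([ 1.16544708,  2.17121566, -1.13617453]), 'tvec': array([ 0.40304962, -0.24334009,  1.50504697])}
0.1 [-1.79936173e+02 -1.34428899e-02  1.60130707e+02] 0.08549666721387233
```

View pics/top0.png

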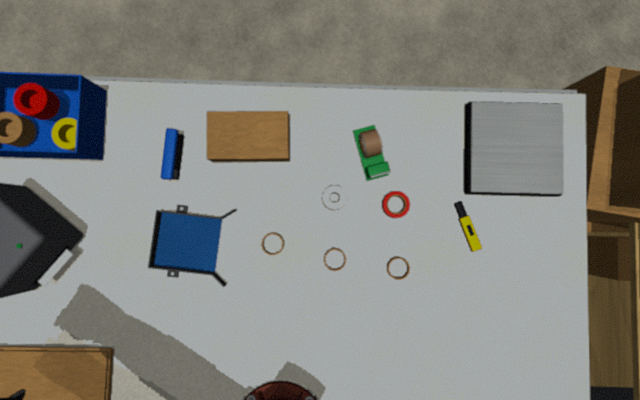

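View pics/scene0.png

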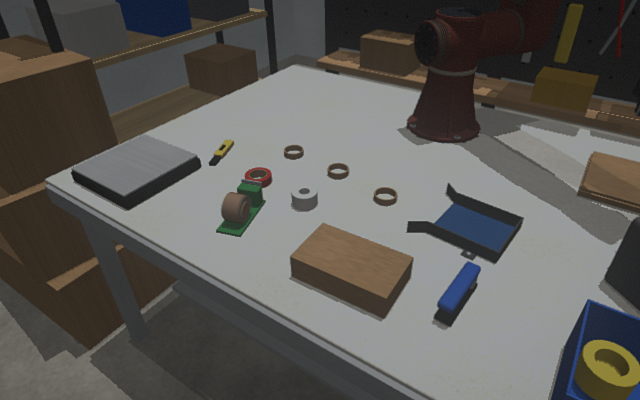

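Top view: tray with a blue patch around (187,242) px, mouth to the right. Cores are at (273,243), (335,259) and (398,267), the label roll at (334,197) and the red roll at (396,204). I'll compute the positions next.

```bash
cat > h.py <<'E'
import numpy as np, cv2
from plant import robot
def unproj(px,z,name="top"):
    c=robot.get_calibration(name); f=200/np.tan(np.radians(c["vertical_fov"]/2))
    d=(np.atleast_2d(px)-[c["cx"],c["cy"]])/f
    s=d.copy()
    for _ in range(20): s=d/(1+c["k1"]*(s**2).sum(1,keepdims=True))
    R=cv2.Rodrigues(c["rvec"])[0]; t=c["tvec"]
    o=-R.T@t; r=np.c_[s,np.ones(len(s))]@R
    return (o+r*((z-o[2])/r[:,2])[:,None])[:,:2]
def cores(img,tol=40):
    hsv=cv2.cvtColor(img,cv2.COLOR_BGR2HSV)
    m=cv2.inRange(hsv,(5,60,40),(25,255,255)); out=[]
    for c in cv2.findContours(m,cv2.RETR_EXTERNAL,cv2.CHAIN_APPROX_NONE)[0]:
        p=c[:,0,:].astype(float)
        (x,y),r=cv2.minEnclosingCircle(c)
        if 9<r<15:
            w=unproj([[x,y]],.012)[0]; out.append((round(x),round(y),round(r,1),*w.round(4)))
    return out
E
python3 - <<'E'
from h import *
i=cv2.imread("pics/top0.png")
for c in cores(i): print(c)
hsv=cv2.cvtColor(i,cv2.COLOR_BGR2HSV)
m=cv2.inRange(hsv,(95,120,60),(125,255,255)); m[:195]=0;m[:,:140]=0;m[290:]=0;m[:,240:]=0
c=max(cv2.findContours(m,cv2.RETR_EXTERNAL,cv2.CHAIN_APPROX_NONE)[0],key=cv2.contourArea)
b=cv2.boxPoints(cv2.minAreaRect(c)); print(b, unproj(b,0)); print(cv2.approxPolyDP(c,4,True)[:,0])
print(robot.tip_reach,"rolls",unproj([[334,197],[396,204],[469,226]],.03))
cv2.imwrite("pics/z.png",cv2.resize(i[190:300,140:300],None,fx=5,fy=5,interpolation=cv2.INTER_CUBIC))
E
```

```text
(398, 268, 11.5, np.float64(0.4405), np.float64(-0.3167))
(335, 259, 11.3, np.float64(0.4598), np.float64(-0.1399))
(272, 244, 11.2, np.float64(0.498), np.float64(0.0348))
(464, 230, 13.0, np.float64(0.5514), np.float64(-0.5005))
(396, 204, 10.2, np.float64(0.6171), np.float64(-0.3086))
(370, 143, 13.8, np.float64(0.7883), np.float64(-0.2329))
[[153.59044 264.48123]
 [159.82253 211.50854]
 [220.86006 218.68942]
 [214.62798 271.6621 ]] [[0.43105144 0.36421775]
 [0.57898135 0.35445479]
 [0.56327914 0.18313085]
 [0.4150991  0.19431502]]
[[162 212]
 [154 263]
 [213 271]
 [220 219]]
0.0726 rolls [[ 0.63136546 -0.13292455]
 [ 0.61667689 -0.30445879]
 [ 0.56160731 -0.50594988]]
```

View pics/z.png

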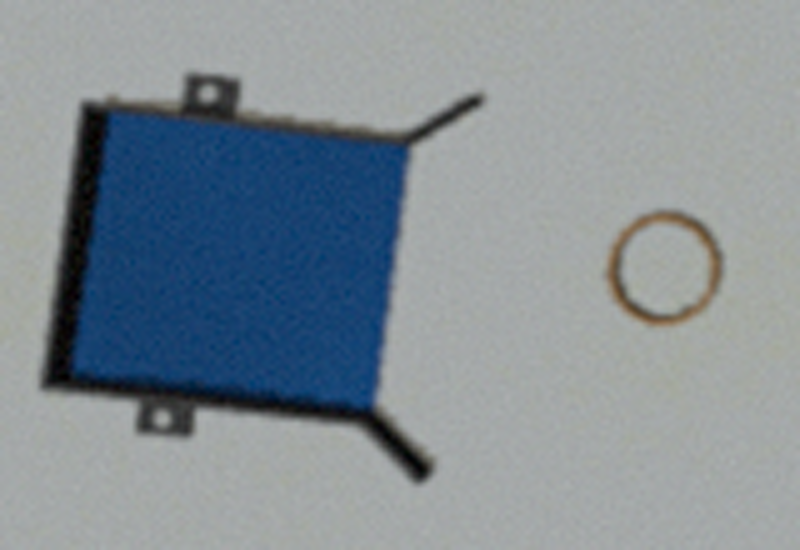

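```bash
cat >> h.py <<'E'
O=np.array([.4971,.2740]); Y=np.array([.0920,.9958]); X=np.array([.9958,-.0920]); YAW=84.7
ZL=.0726+.005; ZH=.0726+.065; LAG=.0118
W=lambda x,y: O+X*x+Y*y
def trip(core,xt,yt):
    core=np.array(core); pre=W(xt,-.15); end=W(xt,yt)
    q=[(abs(robot.ik([*core,ZH],[180,0,a])[5]),a) for a in (YAW,YAW-180) if robot.ik([*core,ZH],[180,0,a]) is not None]
    rot=[180,0,min(q)[1]]
    robot.move_pose([*core,ZH],rot)
    if robot.line_to([*core,ZL],vel=.12,guard=6): print("touched",robot.observe()["tool_pos"]); return False
    robot.line_to([*(pre+Y*LAG),ZL],vel=.16)
    robot.line_to([*(end+Y*LAG),ZL],vel=.12)
    robot.line_to([*(end+Y*.001),ZL],vel=.06)
    robot.line_to([*(end+Y*.001),ZH],vel=.15)
    o=robot.observe(); print(o["time"],o["tool_pos"],o["ft_force"]); return True
E
python3 - <<'E'
from h import *
print(W(0,0),robot.ik([*W(.036,.06),ZL],[180,0,YAW]),robot.ik([.4405,-.3167,ZL],[180,0,YAW]))
robot.set_gripper(0)
trip((.498,.0348),.036,.048)
o=robot.observe(); print(o["gripper_width"])
i=robot.grab_frame("top"); print(cores(i)); s=robot.grab_frame("scene")
cv2.imwrite("pics/t1.png",np.vstack([cv2.resize(i[170:300,100:420],None,fx=2,fy=2),s[100:300]]))
E
```

```text
[0.4971 0.274 ] [ 19.69819141  16.15938965  -6.82695695  67.0136534    0.
 114.99819141] [-49.53494854   1.16716027 -23.27262657  65.56021316   0.
  45.76505146]
7.225 [0.53739201 0.31953348 0.13718328] [ 0.39976841 -0.31825268 -0.14875341]
0.0003035321827209207
[(398, 268, 11.5, np.float64(0.4405), np.float64(-0.3167)), (335, 259, 11.3, np.float64(0.4598), np.float64(-0.1399)), (464, 230, 13.1, np.float64(0.5514), np.float64(-0.4992)), (172, 227, 11.5, np.float64(0.5361), np.float64(0.3142)), (124, 222, 9.4, np.float64(0.5486), np.float64(0.4463)), (396, 204, 10.2, np.float64(0.6175), np.float64(-0.3084)), (370, 143, 13.8, np.float64(0.7882), np.float64(-0.233))]
```

View pics/t1.png

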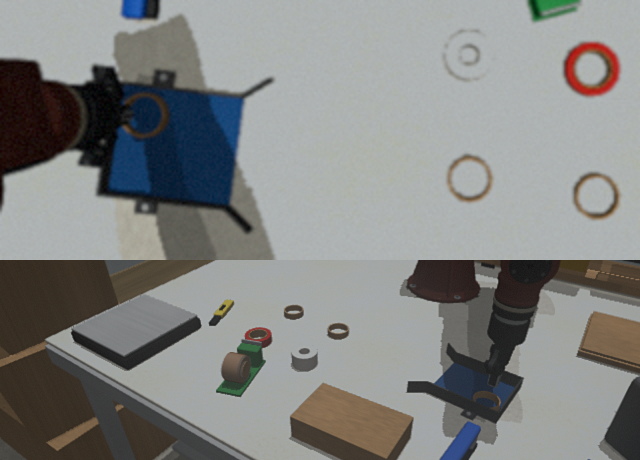

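Core 1 sits at the tray's upper-back corner, around (172,227) px in the top view, within 5 mm of target. Nothing else has moved. Next I'll sweep the second core and then the third.

```bash
python3 - <<'E'
from h import *
ok=trip((.4598,-.1399),-.036,.048)
i=robot.grab_frame("top"); print(cores(i))
if ok:
    trip((.4405,-.3167),0,-.030)
    robot.line_to([*W(0,-.03),.25],vel=.25)
    robot.move_pose([.42,-.15,.3],[180,0,YAW])
    i=robot.grab_frame("top"); print(cores(i)); print(robot.observe()["time"])
    s=robot.grab_frame("scene")
    cv2.imwrite("pics/t2.png",np.vstack([cv2.resize(i[100:300,100:500],(640,320)),s[100:300]]))
E
```

```text
14.2583 [0.46568918 0.32612733 0.13714339] [ 0.04663221 -0.13065313 -0.35517415]
[(398, 268, 11.5, np.float64(0.4402), np.float64(-0.3162)), (168, 253, 11.8, np.float64(0.4659), np.float64(0.321)), (171, 227, 12.2, np.float64(0.5367), np.float64(0.3163)), (396, 204, 10.3, np.float64(0.6178), np.float64(-0.3086)), (370, 143, 13.8, np.float64(0.7882), np.float64(-0.233))]
22.275 [0.49435985 0.24515552 0.13717401] [-0.55533298  0.92362316 -0.91621967]
[(272, 387, 13.2, np.float64(0.1107), np.float64(0.0222)), (167, 252, 12.3, np.float64(0.4663), np.float64(0.3236)), (197, 243, 11.7, np.float64(0.4943), np.float64(0.2419)), (171, 226, 12.2, np.float64(0.5381), np.float64(0.3166)), (396, 204, 10.4, np.float64(0.6175), np.float64(-0.3081)), (370, 143, 13.8, np.float64(0.7883), np.float64(-0.2329))]
24.425
```

View pics/t2.png

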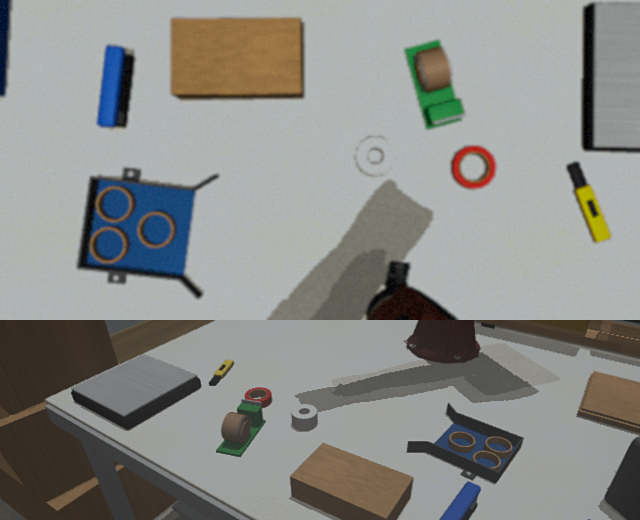

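All three cores lie flat inside the tray, at (171,226), (167,252) and (197,243) px in the top view. The bystanders have not moved and the arm is clear.

```bash
python3 -c "
from plant import robot
print(robot.job_done())"
```

```text
the job is handed in; nothing more can be done
None
```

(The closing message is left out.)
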